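Set the back stop of a core trim saw to its mark and load a drill core against it

ROBOT

A 6-joint arm with a two-finger parallel gripper is mounted at the origin on the work surface. World frame = base frame: x ahead of the robot, y to its left, z up, the work surface at z = 0. Lengths are in mm, angles in rad, forces in N, time in s.
With the tool pointing down it reaches from about 325 to 925 mm from the base axis. Payload 3.1 kg.
Tool frame: the origin (TCP) lies on the centre line of the jaws, within the pads' length; the fingertips stand 14 mm ahead of it and the grasp point (between the pads) lies 5 mm behind it; z points along the fingers, y is the direction in which the jaws open and shut (so a half turn about z gives the same grasp; the last joint's range is limited). The gripper opens to 85 mm and grips with 20 to 120 N. Pads are 22 mm wide; open, the fingers measure 114 mm over their backs; the gripper's body (76 mm by 85 mm) begins 54 mm behind the grasp point. The pads swing forward as they close: fully open they stand 13 mm farther back than shut.
Start: joints at [1.115, 0.217, 1.613, -0, 1.311, -0.112], TCP at [210.649, 588.444, 245.3] pointing down, gripper open.
Joint ranges: [-2.75, 2.75], [-0.78, 2.1], [0.31, 2.55], [-1.13, 4.27], [0.13, 2.63], [-2.58, 2.58]. Speed limits (rad/s): [2.79, 2.79, 3.14, 3.14, 3.14, 3.14].

INTERFACE

Orientations are given as a unit quaternion [w, x, y, z].
In Python, from bench import telemetry, viewer, ticket gives the robot as it stands.
- The arm moves only by the tool send_rows, never from a script. Its argument "motion" is a list of rows, each a list of 3 entries, a list of its own where there are three numbers: the shift along the world's x, y, z in m, then the turn, a rotation vector about the world's x, y, z in degrees, then the closure, from 0 (fully open) to 1 (shut). A call has 1 to 8 rows; each row shifts and turns the commanded pose from where the row before left it; what a row does not reach is not made up. A row lasts 1/10 s, in which the tool goes at most 50 mm and 8.59 degrees, less where a joint would pass 70% of its speed; a pose out of reach is approached as far as the arm can. A call with a gripper value outside its range is refused whole. The fingers move at their own pace and stop on an object; "squeeze" is the grip in N (left out, the last holds). Time passes only in rows, so rows that do not move let the fingers close. It gives the time, the measured TCP pose, the force and the opening at its end, in the units of the state.
- telemetry.state(): the state, without advancing time (a new reading comes with each control period).
- viewer.grab_frame(name): name is "scene" or "top" or "wrist"; returns a dict with "frame" (420x560x3 uint8, blue, green, red), "fx", "fy", "cx", "cy" (pixels), "k1" (the pictures are not rectified: a ray, as slopes to the right and down, at radius r is drawn at 1 + k1 r^2 times it, then the intrinsics apply), "R" (3x3) and "t" (3): a world point X has camera coordinates R X + t; the wrist camera has in their place "tool_from_camera" (4x4, takes a point from camera to tool coordinates, whose origin is the TCP and whose axes are the flange's). Camera axes: x right, y down, z forward; pixel columns grow to the right and rows downward; lengths in mm; the calibration is good to about 2 mm. A picture is of the moment at which its call begins: read the wrist's pose just before it. There is no depth.
- ticket.finish_job(): hands the job in, once; it reports no verdict.
The state is a dict: "t": time; "q": joint angles; "dq": joint speeds; "effort": joint torques, N m; "ee_pos": TCP position; "tool_rot": TCP orientation; "contact_force": force on the tool from outside, world axes, zero at the start; "torque": the same for the moment, N m; "grip_width": opening from 0.0 (shut) to 1.0 (fully open).
Only numpy, scipy, OpenCV 4.12 (cv2) and the standard library are available. Lean on these libraries where they do the work, as an engineer would, in place of code of your own. Each camera call takes 0.05 s, during which the arm holds its last target. There are 200 camera calls.

TASK

Get the core trim saw ready for a cut. Nudge the stiff blue back stop along the rail towards the blade in light taps until its index line meets the edge of the red cursor, without running past it, and let go; then take the pale core from the cradle without letting it roll off, lay it in the V rail on the blade side of the stop and bring its end up by feel until it just touches the stop, very lightly and without shoving, so that the stop stays on its mark and the core lies there free. Leave the dark core, the bowl and the mill pot where they are.

Things in the scene. Friction and masses are not known exactly. Their poses are not given: they have to be found in the camera images.
- saw: Core trim saw fixed on the bench; origin on the bench plane under the V rail's centre line; y runs along the rail towards the blade (robot's left), x away from the robot, z up. Open space for fingers beside the rail at x = -90 to -18 and 18 to 66 mm, down to the bed at z = 22 mm; a ledge with a white rule (top z = 51 mm) at x = 69 to 103 mm.
- rail (a point): Point in the bottom line (inner vertex) of the V rail, 60 mm above the bench, at the saw's y = 0; axes as the saw's. A 90 degree V, 32 mm wide over its edges (76 mm above the bench), on a 30 mm web, from the saw's y = -287 to 177 mm with a 6 mm saw slot at y = 80 mm. The axis of a core seated in it lies 25.5 mm above this line.
- stop_face (a point): Centre of the stop's flat steel face, looking along the saw's +y (to the blade), on the rail's centre line at a seated core's axis height (85.5 mm above the bench); axes as the saw's. The stop is a blue cast saddle 100 mm wide (x), 98 mm long (y), top 146 mm above the bench, astride the rail, too big to grip.
- tap_face (a point): Centre of the stop's opposite face, 98 mm behind the stop face, looking along the saw's -y, 120 mm above the bench: push here towards +y. Its steel wear plate is 80 mm wide and spans 99 to 143 mm above the bench; the rail below is 76 mm above the bench.
- stop (a joint): Travel of the stop along the saw's y in m: 0 is farthest from the blade, grows towards the blade, at most 0.20. The stop (1.5 kg) slides only so, needs about 19 N to move (a compliant arm gives by millimetres first), stays where it is left and hardly coasts after a slow push.
- stop_index (a point): Black index line on the stop's small yellow tongue over the rule, on the side away from the robot, 72 mm from the rail's centre line, 57 mm above the bench; it lies in the plane of the stop face. Axes as the saw's.
- mark (a point): White edge of the red cursor clipped on the rule (cursor 14 mm along the rule, top 68 mm above the bench): the place along the saw's y where the index line must come. The edge looks to the stop's starting side; axes as the saw's.
- cradle: Fixed two-place cradle, origin on the bench plane at its centre. Shallow V notches of steel angle on wooden cross bars at its y = -50 and 50 mm (each 22 mm long, top 53 mm above the bench) hold cores along its y at its x = -47 and 47 mm; between the bars only a base plate 8 mm high. A core pushed sideways rolls out of the notches.
- bowl: Steel bowl 170 mm wide, 70 mm high; origin under its centre; leave it.
- mill_pot: Grinding pot, dark steel, 150 mm wide, 50 mm high; origin under its centre; leave it.
- blade (a point): Centre of the 200 mm saw blade, 140 mm above the bench, 232 mm beyond the rail; axes as the saw's. The blade stands in the saw's x-z plane through this point, bare on the side to the robot, its nearest edge 132 mm from the rail's centre line; the yellow guard and the motor beyond and beside it are fixed, 265 mm high.
- pale_core_ring (a point): Centre of the blue ring painted round the pale stone drill core near its middle, on the core's axis. A round bar 36 mm in diameter, about 150 mm long, 0.42 kg, with a red line along it; y is its long axis. It was broken off unevenly: each end lies 65 to 88 mm from the ring, the two unlike; either may go to the stop. It starts in one of the cradle's places, axis 66 mm above the bench.
- dark_core_ring (a point): The same point of the dark drill core (same diameter, about 150 mm long), in the cradle's other place; leave it there.
Things that resemble listed ones, but are neither listed nor needed, are in the scene too. Of the things like the part that bears pale_core_ring, leave any that is pink or yellow; of the rest the larger one is meant.

How it is judged:
By the outcome, as a careful person would: the job done as asked, in the order asked, and still so for the second after the job is handed in, with the robot touching nothing.
It also fails if it takes over 72 s, if anything falls off the work surface, if the arm or the gripper's body presses on something with over 40 N, if the wrist force passes 120 N, or if a joint passes its speed limit or range.

## Working session

There is one attempt and no reset: what is moved stays moved. The work goes in short steps, Python scripts to look and compute and a tool call to move; the robot and the scene stay as the last step left them, time stands still between calls to the robot, and variables do not carry over. Pictures are saved under pics/ and viewed, about 8 in all and at most 12, crops included, and the job is handed in when it is done.

Besides the shell and the picture viewer there is one more tool, called after "Request:" in YAML: its name, and indented under it one key for each argument. send_rows: Moves the arm, as the interface text tells. Its arguments: {"type":"object","properties":{"motion":{"type":"array"},"squeeze":{"type":"number"}},"required":["motion"]}

```bash
mkdir -p pics; cat > h.py <<'E'
import numpy as np, cv2
from scipy.spatial.transform import Rotation as Ro
from bench import telemetry, viewer, ticket
def save(name,fn):
    s=telemetry.state(); f=viewer.grab_frame(name); cv2.imwrite('pics/'+fn+'.png',f['frame'])
    d={k:np.array(v) for k,v in f.items() if k!='frame'}
    d['ee']=np.array(s['ee_pos']); d['rot']=np.array(s['tool_rot']); np.savez('pics/'+fn+'.npz',**d); return f
def cam(fn):
    d=dict(np.load('pics/'+fn+'.npz'))
    if 'R' not in d:
        T=d['tool_from_camera']; Rw=Ro.from_quat(d['rot'],scalar_first=True).as_matrix()
        A=Rw@T[:3,:3]; c=Rw@T[:3,3]+d['ee']; d['R']=A.T; d['t']=-A.T@c
    return d
def ray(d,u,v):
    K=np.array([[d['fx'],0,d['cx']],[0,d['fy'],d['cy']],[0,0,1.]])
    x=cv2.undistortPoints(np.array([[[u,v]]],float),K,np.array([float(d['k1']),0,0,0]),None,None,None)[0,0] if False else None
    p=np.array([(u-d['cx'])/d['fx'],(v-d['cy'])/d['fy']]); q=p.copy()
    for _ in range(30): q=p/(1+d['k1']*(q@q))
    c=-d['R'].T@d['t']; r=d['R'].T@np.r_[q,1]; return c,r
def atz(fn,u,v,z):
    c,r=ray(cam(fn),u,v); return c+r*(z-c[2])/r[2]
def proj(fn,X):
    d=cam(fn); p=d['R']@np.array(X,float)+d['t']; q=p[:2]/p[2]; q=q*(1+d['k1']*(q@q)); return np.array([d['fx']*q[0]+d['cx'],d['fy']*q[1]+d['cy']])
E
python3 - <<'E'
from h import *
for n in('scene','top','wrist'):
    f=save(n,n+'0'); d=cam(n+'0'); print(n,f['fx'],f['k1'],(-d['R'].T@d['t']).round(), d['R'].round(2).tolist())
print(telemetry.state())
E
sed -i '/undistortPoints/d;/K=np.array/d' h.py
```

```text
scene 458.17704639630256 -0.14732093371581523 [1227.  414. 1101.] [[-0.51, 0.86, -0.01], [0.67, 0.38, -0.64], [-0.55, -0.33, -0.77]]
top 396.9937235061435 -0.0027444342300195113 [ 407.    0. 1554.] [[0.01, -1.0, 0.0], [-1.0, -0.01, -0.1], [0.1, 0.0, -1.0]]
wrist 290.1352259318496 0.0035767585646144045 [136. 615. 372.] [[0.34, 0.94, -0.0], [0.9, -0.32, 0.31], [0.29, -0.11, -0.95]]
{'t': 0.15, 'q': array([ 1.11480136e+00,  2.17582819e-01,  1.61461473e+00, -1.68878000e-05,
        1.31130533e+00, -1.12210222e-01]), 'dq': array([ 1.45105293e-03, -2.71071468e-03, -6.19170162e-03,  6.24980260e-04,
        9.22413099e-05,  4.54948492e-04]), 'effort': array([-1.38396113e-03, -3.97451806e+01, -3.04415345e+01, -2.44555285e-04,
        5.93464370e-03, -5.92977614e-06]), 'ee_pos': array([210.37294255, 587.87229371, 244.24132652]), 'tool_rot': array([-2.59882219e-04,  1.71044918e-01,  9.85262769e-01, -9.19112227e-04]), 'contact_force': array([-0.16943549,  0.24271959, -0.93256422]), 'torque': array([-0.02481744, -0.00554952,  0.00453075]), 'grip_width': 1.0018427460779784}
```

View pics/top0.png

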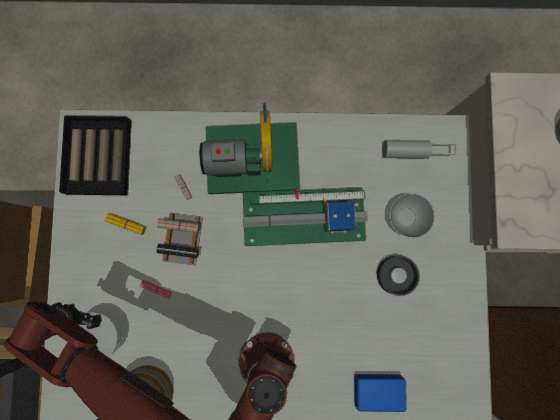

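View pics/scene0.png

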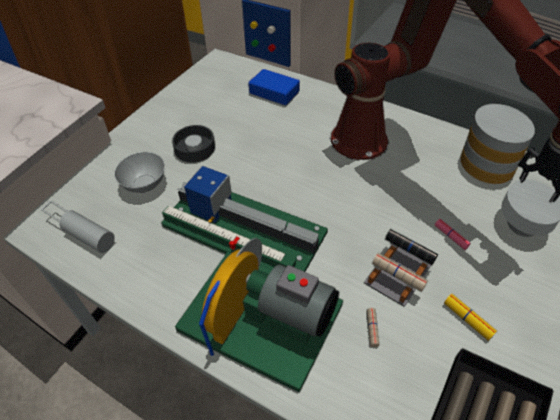

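The top view shows the rail along row 218 (cols 244–366), the blue stop at (341,215), the red cursor at (297,193), and the cradle at (180,240) with the pale core at row 224 and the dark one at row 250. The smaller pale piece at (183,187) is a decoy.

```bash
python3 - <<'E'
from h import *
for n,u,v,z in [('railL',244,219,76),('railR',367,215,76),('stopTL',327,201,146),('stopTR',354,201,146),('stopBL',328,230,146),('stopBR',356,230,146),('cursor',297,193,68),('paleL',158,222,66),('paleR',200,226,66),('darkL',158,249,66),('darkR',199,252,66),('bladeT',265,105,140),('bladeB',267,172,140)]:
    print(n,atz('top0',u,v,z).round(1))
for n,u,v,z in [('cursor',236,243,68),('paleA',374,256,66),('paleB',427,286,66)]: print('scene',n,atz('scene0',u,v,z).round(1))
im=cv2.imread('pics/top0.png')[150:275,150:375]; cv2.imwrite('pics/top0c.png',cv2.resize(im,None,fx=3.5,fy=3.5,interpolation=cv2.INTER_CUBIC))
im=cv2.imread('pics/wrist0.png')
E
```

```text
railL [532.7  91.5  76. ]
railR [ 553.9 -368.2   76. ]
stopTL [ 595.3 -208.2  146. ]
stopTR [ 596.6 -304.8  146. ]
stopBL [ 491.6 -211.7  146. ]
stopBR [ 492.9 -311.1  146. ]
cursor [ 634.7 -106.4   68. ]
paleL [517.9 415.1  66. ]
paleR [505.  256.8  66. ]
darkL [416.8 411.   66. ]
darkR [407.8 257.6  66. ]
bladeT [948.9  18.5 140. ]
bladeB [698.9   7.7 140. ]
scene cursor [645.4 -92.7  68. ]
scene paleA [493.5 259.8  66. ]
scene paleB [513.1 421.1  66. ]
```

View pics/top0c.png

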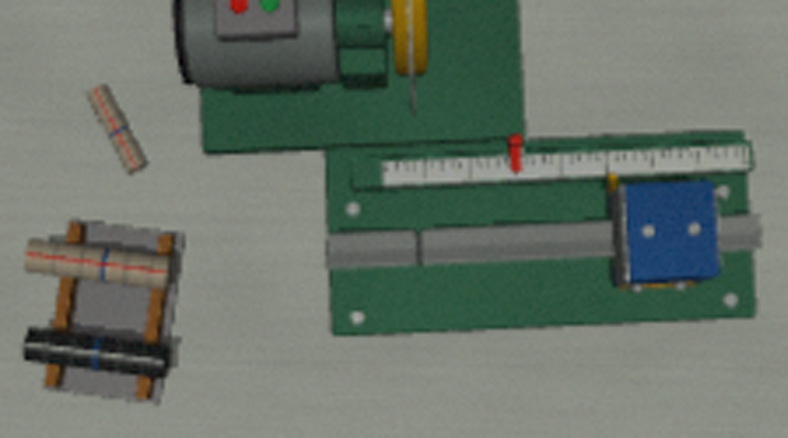

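Request:
send_rows:
  motion:
    - [[0.017,-0.037,0.002],[0,0,-7.9],1]
    - [[0.017,-0.037,0.002],[0,0,-7.9],1]
    - [[0.017,-0.037,0.002],[0,0,-7.9],1]
    - [[0.017,-0.037,0.002],[0,0,-7.9],1]
    - [[0.017,-0.037,0.002],[0,0,-7.9],1]
    - [[0.017,-0.037,0],[0,0,-7.9],1]
    - [[0.017,-0.037,0],[0,0,-7.9],1]
    - [[0.017,-0.037,0],[0,0,-7.9],1]

```text
t: 0.95
ee_pos: [346.8, 290.8, 255.1]
tool_rot: [0.0, 0.664, 0.748, -0.0]
contact_force: [0.8, -0.1, 0.4]
grip_width: 0.003
```

Request:
send_rows:
  motion:
    - [[0.017,-0.037,0],[0,0,-7.9],1]
    - [[0.017,-0.037,0],[0,0,-7.9],1]
    - [[0.017,-0.037,0],[0,0,-7.9],1]
    - [[0.017,-0.037,0],[0,0,-7.9],1]
    - [[0.017,-0.037,0],[0,0,-7.9],1]
    - [[0.017,-0.037,0],[0,0,-7.9],1]
    - [[0.017,-0.037,0],[0,0,-7.9],1]
    - [[0.017,-0.037,0],[0,0,-7.9],1]

```text
t: 1.75
ee_pos: [482.9, -5.2, 255.1]
tool_rot: [-0.0, 0.957, 0.289, 0.0]
contact_force: [0.0, -0.7, -0.1]
grip_width: 0.005
```

Request:
send_rows:
  motion:
    - [[0.017,-0.037,0],[0,0,-7.9],1]
    - [[0.017,-0.037,0],[0,0,-7.9],1]
    - [[0.017,-0.037,0],[0,0,-7.9],1]
    - [[0.017,-0.037,0],[0,0,-7.9],1]
    - [[0,0,0],[0,0,0],1]
    - [[0,0,0],[0,0,0],1]

```text
t: 2.35
ee_pos: [550.3, -152.0, 254.6]
tool_rot: [-0.001, 1.0, 0.02, -0.001]
contact_force: [0.2, 0.4, 0.7]
grip_width: -0.001
```

```bash
python3 - <<'E'
from h import *
save('wrist','w1'); print(telemetry.state())
im=cv2.imread('pics/w1.png'); cv2.imwrite('pics/w1b.png',cv2.resize(im,(800,600),interpolation=cv2.INTER_CUBIC))
E
```

```text
{'t': 2.4, 'q': array([-3.91379387e-01,  9.49853645e-02,  1.73397913e+00,  5.64896167e-04,
        1.31460579e+00,  1.13851083e+00]), 'dq': array([ 0.02164274, -0.01915891,  0.01627074, -0.00152529, -0.00195149,
        0.0011202 ]), 'effort': array([-7.06768893e-01, -3.41901147e+01, -3.08764637e+01, -4.49440302e-02,
       -4.29650559e-02,  1.79121795e-03]), 'ee_pos': array([ 550.03159034, -151.08273673,  254.60038746]), 'tool_rot': array([-6.46131786e-04,  9.99791784e-01,  2.03797926e-02, -7.96796975e-04]), 'contact_force': array([ 0.73764072,  0.03999511, -0.15067229]), 'torque': array([-0.00669687,  0.0332121 , -0.01511432]), 'grip_width': -0.0017585469844586777}
```

View pics/w1b.png

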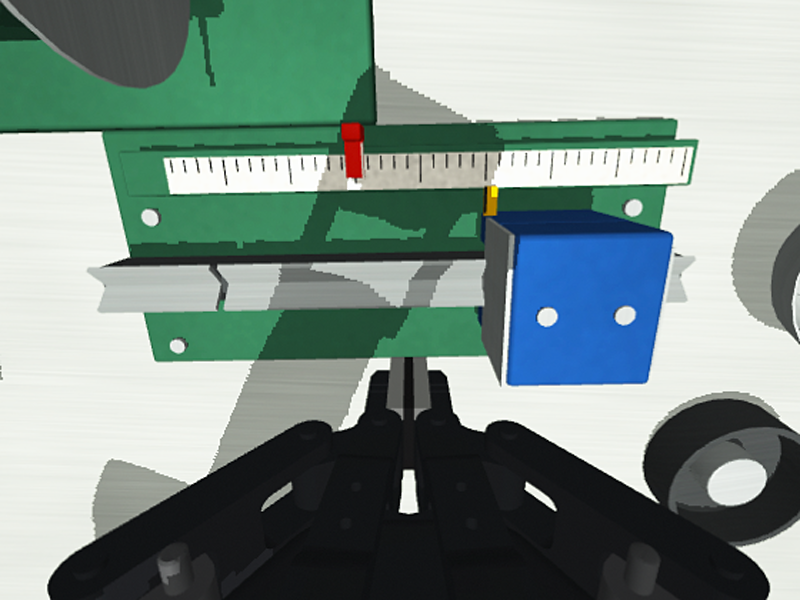

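The wrist view (×1/0.7 scale) shows the cursor at (353,150), the yellow index tongue at (491,195), the stop's steel face at x≈485–510 and the rail between rows 262 and 310.

```bash
python3 - <<'E'
from h import *
im=cv2.imread('pics/w1.png')[80:170,220:360]; cv2.imwrite('pics/w1c.png',cv2.resize(im,None,fx=5.7,fy=5.7,interpolation=cv2.INTER_CUBIC))
s=.7
for n,u,v,z in [('railUL',90,268,76),('railUR',483,261,76),('railLL',99,312,76),('railLR',485,305,76),('stop tl',518,235,146),('tr',672,233,146),('br',649,383,146),('bl',508,385,146),('facebottom',482,352,76),('cursedge',361,175,68),('tongue',491,186,57),('ruleBL',168,194,51),('ruleBR',690,184,51)]:
    print(n,atz('w1',u*s,v*s,z).round(1))
E
```

```text
railUL [542.8  89.8  76. ]
railUR [ 560.5 -207.7   76. ]
railLL [507.1  89.8  76. ]
railLR [ 525.4 -212.7   76. ]
stop tl [ 592.4 -212.7  146. ]
tr [ 597.1 -300.1  146. ]
br [ 500.9 -308.4  146. ]
bl [ 495.6 -218.2  146. ]
facebottom [ 485.  -214.3   76. ]
cursedge [ 618.8 -114.4   68. ]
tongue [ 614.4 -211.8   57. ]
ruleBL [597.8  37.2  51. ]
ruleBR [ 621.8 -365.9   51. ]
```

View pics/w1c.png

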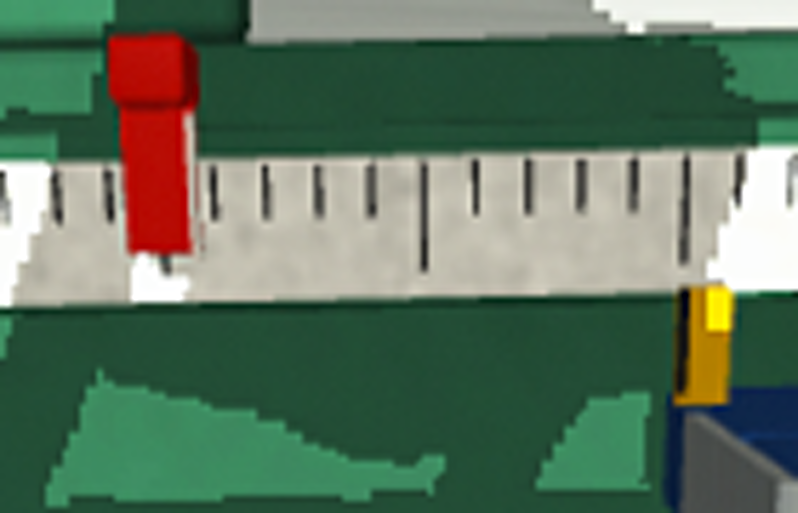

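```bash
cat >> h.py <<'E'
YAW=np.radians(3.4); EY=np.array([-np.sin(YAW),np.cos(YAW),0]); EX=np.array([np.cos(YAW),np.sin(YAW),0]); O=np.array([535.4,-86.9,0])
def saw(P): P=np.array(P)-O; return np.array([P@EX,P@EY,P[2]]).round(1)
def world(x,y,z): return (O+x*EX+y*EY+np.array([0,0,z])).round(1)
E
python3 - <<'E'
from h import *
c=lambda u,v:(220+u/5.7-.4,80+v/5.7-.4)
for n,u,v,z in [('cur edge red/white',190,180,68),('out',197,180,68),('cur lowcorner',190,252,68),('idx top',684,290,57),('idx low',681,390,57)]:
    print(n,saw(atz('w1',*c(u,v),z)))
for P in [(592.4,-212.7,146),(597.1,-300.1,146),(500.9,-308.4,146),(495.6,-218.2,146),(485,-214.3,76)]: print(saw(P))
d=cam('w1'); print('cam',saw(-d['R'].T@d['t']))
print(saw([550,-151,255]))
E
```

```text
cur edge red/white [ 92.8 -33.3  68. ]
out [ 92.8 -34.5  68. ]
cur lowcorner [ 80.4 -32.6  68. ]
idx top [  71.3 -125.    57. ]
idx low [  52.5 -125.1   57. ]
[  49.4 -129.   146. ]
[  48.9 -216.5  146. ]
[ -47.6 -219.1  146. ]
[ -47.5 -128.7  146. ]
[ -57.9 -124.2   76. ]
cam [ 91.2 -67.1 382. ]
[ 10.8 -64.9 255. ]
```

Index at saw y ≈ −125, mark ≈ −33.5 (saw yaw 3.4°): about 91 mm to go. I'll push with the shut finger, tilted 20° so that the linkages clear the stop and the camera sees the index.

Request:
send_rows:
  motion:
    - [[0,-0.04,0],[0,0,1.1],1]
    - [[0,-0.04,0],[4,0.24,0],1]
    - [[0,-0.04,0],[4,0.24,0],1]
    - [[0,-0.04,0],[4,0.24,0],1]
    - [[0,-0.031,-0.02],[4,0.24,0],1]
    - [[0,0,-0.04],[4,0.24,0],1]
    - [[0,0,-0.04],[0,0,0],1]
    - [[0,0,-0.034],[0,0,0],1]

```text
t: 3.2
ee_pos: [549.9, -341.1, 118.8]
tool_rot: [-0.175, 0.984, 0.03, -0.006]
contact_force: [0.1, -0.1, 0.1]
grip_width: -0.003
```

```bash
python3 - <<'E'
from h import *
s=telemetry.state(); print(s['ee_pos'],saw(s['ee_pos']),s['contact_force'],s['q'].round(2),Ro.from_quat(s['tool_rot'],scalar_first=True).as_matrix().round(3))
save('wrist','w2')
E
```

```text
[ 549.89270892 -341.08500148  118.83835086] [  -0.6 -254.6  118.8] [ 0.136685   -0.07337238  0.10330814] [-0.77  0.53  1.49  0.24  1.4   0.67] [[ 0.998  0.056 -0.022]
 [ 0.061 -0.937  0.344]
 [-0.002 -0.345 -0.939]]
```

View pics/w2.png

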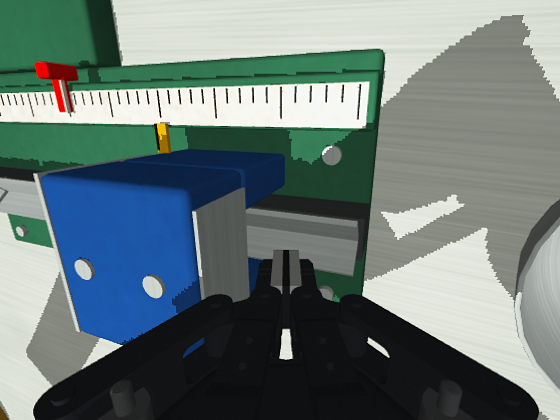

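The picture shows the finger standing ~15 mm behind the wear plate, with the index tongue at (164,135) and the cursor at (63,90) both in view. Approaching.

Request:
send_rows:
  motion:
    - [[-0.0003,0.005,0],[0,0,0],1]
    - [[-0.0003,0.005,0],[0,0,0],1]
    - [[-0.0001,0.002,0],[0,0,0],1]
    - [[-0.0001,0.002,0],[0,0,0],1]
    - [[0,0,0],[0,0,0],1]

```text
t: 3.75
ee_pos: [550.8, -328.7, 123.4]
tool_rot: [-0.173, 0.985, 0.03, -0.004]
contact_force: [-0.4, 0.4, 0.3]
grip_width: 0.001
```

Request:
send_rows:
  motion:
    - [[-0.0001,0.002,0],[0,0,0],1]
    - [[-0.0001,0.002,0],[0,0,0],1]
    - [[0,0,0],[0,0,0],1]

```text
t: 4.05
ee_pos: [549.6, -324.3, 121.3]
tool_rot: [-0.174, 0.984, 0.029, -0.005]
contact_force: [0.3, -1.0, 0.1]
grip_width: -0.002
```

Request:
send_rows:
  motion:
    - [[-0.0001,0.002,0],[0,0,0],1]
    - [[-0.0001,0.002,0],[0,0,0],1]
    - [[0,0,0],[0,0,0],1]

```text
t: 4.35
ee_pos: [549.5, -322.5, 121.3]
tool_rot: [-0.172, 0.985, 0.029, -0.005]
contact_force: [-0.6, -4.3, -0.3]
grip_width: -0.001
```

Request:
send_rows:
  motion:
    - [[-0.0001,0.002,0],[0,0,0],1]
    - [[-0.0001,0.002,0],[0,0,0],1]
    - [[-0.0001,0.002,0],[0,0,0],1]
    - [[-0.0001,0.002,0],[0,0,0],1]
    - [[-0.0002,0.003,0],[0,0,0],1]
    - [[-0.0002,0.003,0],[0,0,0],1]
    - [[-0.0002,0.003,0],[0,0,0],1]
    - [[-0.0002,0.003,0],[0,0,0],1]

```text
t: 5.15
ee_pos: [548.8, -310.2, 121.6]
tool_rot: [-0.164, 0.986, 0.028, -0.003]
contact_force: [-1.0, -19.4, -3.5]
grip_width: -0.006
```

Request:
send_rows:
  motion:
    - [[-0.0002,0.003,0],[0,0,0],1]
    - [[-0.0002,0.003,0],[0,0,0],1]
    - [[-0.0002,0.003,0],[0,0,0],1]
    - [[-0.0002,0.003,0],[0,0,0],1]
    - [[-0.0002,0.003,0],[0,0,0],1]
    - [[-0.0002,0.003,0],[0,0,0],1]
    - [[-0.0002,0.003,0],[0,0,0],1]
    - [[-0.0002,0.003,0],[0,0,0],1]

```text
t: 5.95
ee_pos: [547.3, -286.1, 121.6]
tool_rot: [-0.164, 0.986, 0.028, -0.003]
contact_force: [-0.5, -20.7, -4.5]
grip_width: 0.002
```

Request:
send_rows:
  motion:
    - [[-0.0002,0.003,0],[0,0,0],1]
    - [[-0.0002,0.003,0],[0,0,0],1]
    - [[-0.0002,0.003,0],[0,0,0],1]
    - [[-0.0002,0.003,0],[0,0,0],1]
    - [[-0.0002,0.003,0],[0,0,0],1]
    - [[-0.0002,0.003,0],[0,0,0],1]
    - [[-0.0002,0.003,0],[0,0,0],1]
    - [[-0.0002,0.003,0],[0,0,0],1]

```text
t: 6.75
ee_pos: [545.9, -262.0, 121.6]
tool_rot: [-0.164, 0.986, 0.029, -0.003]
contact_force: [-1.7, -18.4, -2.7]
grip_width: -0.001
```

Request:
send_rows:
  motion:
    - [[-0.0002,0.003,0],[0,0,0],1]
    - [[-0.0002,0.003,0],[0,0,0],1]
    - [[-0.0002,0.003,0],[0,0,0],1]
    - [[0,0,0],[0,0,0],1]
    - [[0.0003,-0.005,0],[0,0,0],1]
    - [[0.0003,-0.005,0],[0,0,0],1]
    - [[0,0,0],[0,0,0],1]

```text
t: 7.45
ee_pos: [544.9, -253.4, 121.3]
tool_rot: [-0.175, 0.984, 0.029, -0.005]
contact_force: [-0.2, 0.8, 0.6]
grip_width: 0.001
```

```bash
python3 - <<'E'
from h import *
s=telemetry.state(); print(s['ee_pos'],saw(s['ee_pos']),s['contact_force'])
save('wrist','w3')
a,b=proj('w3',world(72,-60,57)),proj('w3',world(85,-33,68)); print(a,b)
u,v=((a+b)/2).astype(int); u0,v0=max(u-60,0),max(v-45,0); print(u0,v0)
im=cv2.imread('pics/w3.png')[v0:v0+90,u0:u0+120]; cv2.imwrite('pics/w3c.png',cv2.resize(im,None,fx=6,fy=6,interpolation=cv2.INTER_CUBIC))
E
```

```text
[ 544.91725145 -253.44672163  121.25823542] [  -0.4 -166.8  121.3] [-0.21172415  0.78056963  0.59692497]
[180.32863238 123.22829997] [137.60942546 104.52025314]
98 68
```

View pics/w3c.png

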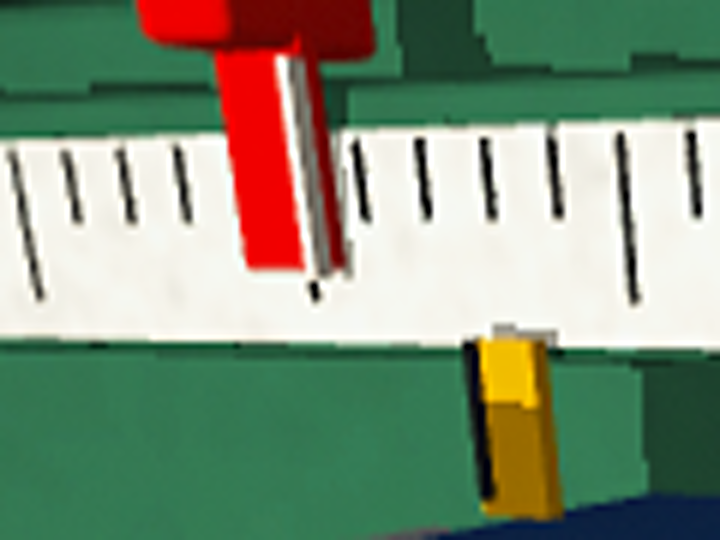

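```bash
python3 - <<'E'
from h import *
c=lambda u,v:(98+u/6-.4,68+v/6-.4)
for n,u,v,z in [('edge top',302,70,68),('edge low',325,270,68),('edge low in',305,268,68),('idx top',472,345,57),('idx low',487,490,57),('idx right top',479,345,57),('tick major',620,135,51),('tick next',692,135,51),('tick next',552,135,51),('tick LEFT major',13,150,51)]:
    print(n,saw(atz('w3',*c(u,v),z)))
for n,u,v,z in [('tick major',423,165,51),('tick right major',684,160,51)]:
    print('w1',n,saw(atz('w1',220+u/5.7-.4,80+v/5.7-.4,z)))
d=cam('w3'); print('cam',saw(-d['R'].T@d['t']))
E
```

```text
edge top [101.4 -45.6  68. ]
edge low [ 79.4 -45.   68. ]
edge low in [ 79.7 -42.   68. ]
idx top [ 70.6 -56.1  57. ]
idx low [ 52.7 -55.9  57. ]
idx right top [ 70.6 -57.1  57. ]
tick major [ 94.9 -76.3  51. ]
tick next [ 94.6 -86.3  51. ]
tick next [ 95.1 -66.5  51. ]
tick LEFT major [95.1 23.  51. ]
w1 tick major [ 94.8 -75.7  51. ]
w1 tick right major [  94.7 -125.1   51. ]
cam [  79.7 -210.6  240.9]
```

Request:
send_rows:
  motion:
    - [[-0.0003,0.005,0],[0,0,0],1]
    - [[-0.0002,0.004,0],[0,0,0],1]
    - [[-0.0002,0.003,0],[0,0,0],1]
    - [[-0.0002,0.003,0],[0,0,0],1]
    - [[-0.0002,0.003,0],[0,0,0],1]
    - [[-0.0002,0.003,0],[0,0,0],1]
    - [[-0.0001,0.002,0],[0,0,0],1]
    - [[-0.0001,0.002,0],[0,0,0],1]

```text
t: 8.3
ee_pos: [544.1, -236.9, 121.5]
tool_rot: [-0.164, 0.986, 0.029, -0.004]
contact_force: [-1.7, -19.5, -2.9]
grip_width: 0.0
```

Request:
send_rows:
  motion:
    - [[0,0,0],[0,0,0],1]
    - [[0.0006,-0.01,0],[0,0,0],1]
    - [[0.001,-0.016,0],[0,0,0],1]
    - [[0,0,0.04],[-4,-0.24,0],1]
    - [[0,0,0.04],[-4,-0.24,0],1]
    - [[0,0.03,0.03],[-4,-0.24,0],1]
    - [[0,0.04,0],[-4,-0.24,0],1]
    - [[0,0.04,0],[-4,-0.24,0],1]

```text
t: 9.1
ee_pos: [546.2, -143.8, 233.6]
tool_rot: [0.001, 1.0, 0.029, 0.002]
contact_force: [0.1, 0.8, -0.5]
grip_width: -0.001
```

Request:
send_rows:
  motion:
    - [[-0.002,0.025,0],[0,0,0],1]
    - [[-0.003,0.024,0],[0,0,0],1]
    - [[0,0,-0.04],[0,0,0],1]
    - [[0,0,-0.043],[0,0,0],1]
    - [[0,0,0],[0,0,0],1]
    - [[0,0,0],[0,0,0],1]

```text
t: 9.7
ee_pos: [539.3, -95.0, 147.6]
tool_rot: [-0.001, 1.0, 0.03, -0.002]
contact_force: [0.4, 0.2, 1.0]
grip_width: -0.001
```

```bash
python3 - <<'E'
from h import *
s=telemetry.state(); print(s['ee_pos'],saw(s['ee_pos']),s['contact_force'])
save('wrist','w4')
d=cam('w4'); print('cam',saw(-d['R'].T@d['t']))
u,v=proj('w4',world(80,-36,55)).astype(int); u0,v0=max(u-60,0),max(v-45,0); print(u0,v0)
im=cv2.imread('pics/w4.png')[v0:v0+90,u0:u0+120]; cv2.imwrite('pics/w4c.png',cv2.resize(im,None,fx=6,fy=6,interpolation=cv2.INTER_CUBIC))
E
```

```text
[539.34476492 -95.00949824 147.64998871] [  3.5  -8.3 147.6] [0.36684794 0.19278849 0.98426788]
cam [ 83.9  -8.  275. ]
264 72
```

View pics/w4c.png

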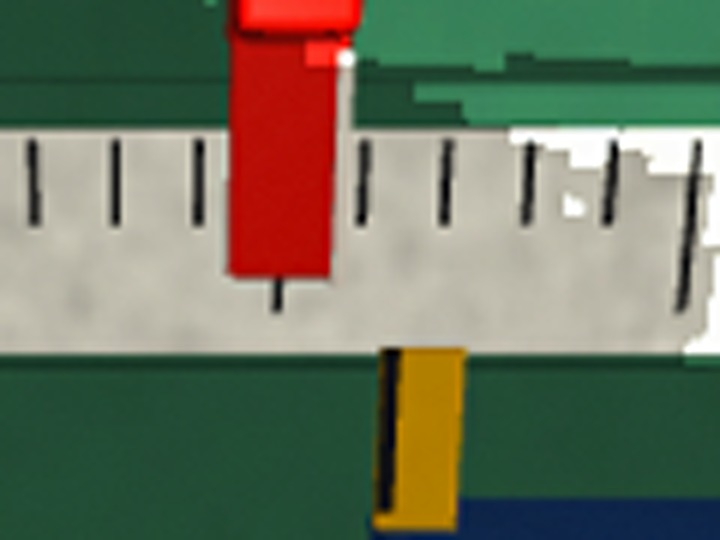

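```bash
python3 - <<'E'
from h import *
c=lambda u,v:(264+u/6-.4,72+v/6-.4)
for n,u,v,z in [('edge in',337,100,55),('edge out',353,100,55),('edge out z68',353,100,68),('edge in low',331,270,55),('idx C top',391,360,57),('idx L top',383,360,57),('idx C low',386,500,57),('tick',364,180,51),('tick',446,180,51),('tickM',690,220,51),('red left',230,150,55),('tongue R',465,360,57)]:
    print(n,saw(atz('w4',*c(u,v),z)))
# joint fit of white edge height from w1,w3,w4 (outer)
E
```

```text
edge in [ 99.5 -31.7  55. ]
edge out [ 99.5 -33.6  55. ]
edge out z68 [ 98.6 -32.1  68. ]
edge in low [ 80.5 -31.7  55. ]
idx C top [ 70.1 -39.2  57. ]
idx L top [ 70.1 -38.2  57. ]
idx C low [ 53.3 -39.4  57. ]
tick [ 90.8 -35.8  51. ]
tick [ 90.9 -45.7  51. ]
tickM [ 86.3 -75.6  51. ]
red left [ 94.  -19.3  55. ]
tongue R [ 70.2 -48.2  57. ]
```

```bash
cat >> h.py <<'E'
def patch(fn,xs,ys,z):
    im=cv2.imread('pics/'+fn+'.png'); P=np.array([[proj(fn,world0(x,y,z)) for y in ys] for x in xs],np.float32)
    return cv2.remap(im,P[...,0],P[...,1],cv2.INTER_CUBIC).astype(float)
def world0(x,y,z): return O+x*EX+y*EY+np.array([0,0,z])
def idx(fn,lo=-65,hi=-25):
    ys=np.arange(lo,hi,.1); p=patch(fn,np.linspace(56,68,5),ys,57).mean(0)
    yel=p[:,2]-p[:,0]  # R-B, high on yellow
    t=yel.max()/2; i=np.where(yel>t)[0]; k=i[-1]
    f=lambda a,b: ys[a]+(t-yel[a])/(yel[b]-yel[a])*(ys[b]-ys[a])
    return dict(black_yellow=round(f(k+1,k),2), rear=round(f(i[0]-1,i[0]),2), width=round(ys[k]-ys[i[0]],2))
def mark(fn,z=55):
    ys=np.arange(-50,-10,.1); p=patch(fn,np.linspace(84,92,5),ys,z).mean(0)
    r=p[:,2]-p[:,1]; t=r.max()/2; i=np.where(r>t)[0]; return dict(red_white=round(ys[i[0]],2),red_far=round(ys[i[-1]],2))
E
python3 - <<'E'
from h import *
print(idx('w4'),mark('w4'),idx('w3',-75))
E
```

```text
{'black_yellow': np.float64(-40.24), 'rear': np.float64(-48.09), 'width': np.float64(7.7)} {'red_white': np.float64(-31.5), 'red_far': np.float64(-19.4)} {'black_yellow': np.float64(-56.95), 'rear': np.float64(-66.65), 'width': np.float64(9.6)}
```

Request:
send_rows:
  motion:
    - [[0,0,0.045],[0,0,0],1]
    - [[0,0,0.03],[0,0,0],1]
    - [[0.003,-0.045,0],[4,0.24,0],1]
    - [[0.003,-0.045,0],[4,0.24,0],1]
    - [[0.003,-0.045,0],[4,0.24,0],1]
    - [[0,-0.015,-0.02],[4,0.24,0],1]
    - [[0,0,-0.04],[4,0.24,0],1]
    - [[0,0,-0.04],[0,0,0],1]

```text
t: 10.55
ee_pos: [551.6, -250.7, 126.1]
tool_rot: [-0.172, 0.985, 0.028, -0.002]
contact_force: [0.7, 0.3, -0.5]
grip_width: -0.004
```

Request:
send_rows:
  motion:
    - [[0,0,0],[0,0,0],1]
    - [[0,0,0],[0,0,0],1]

```text
t: 10.75
ee_pos: [550.0, -246.1, 125.2]
tool_rot: [-0.174, 0.984, 0.029, -0.005]
contact_force: [-0.5, -0.8, 0.6]
grip_width: 0.002
```

```bash
python3 - <<'E'
from h import *
s=telemetry.state(); print(s['ee_pos'],saw(s['ee_pos']),s['contact_force'])
save('wrist','w5'); print(idx('w5'),mark('w5'))
E
```

```text
[ 549.96641573 -246.12247369  125.18809049] [   5.1 -159.8  125.2] [-0.53242675 -0.77614829  0.6363186 ]
{'black_yellow': np.float64(-41.37), 'rear': np.float64(-50.89), 'width': np.float64(9.4)} {'red_white': np.float64(-29.2), 'red_far': np.float64(-19.6)}
```

Request:
send_rows:
  motion:
    - [[-0.0003,0.005,-0.004],[0,0,0],1]
    - [[-0.0002,0.003,0],[0,0,0],1]
    - [[-0.0002,0.003,0],[0,0,0],1]
    - [[-0.0001,0.002,0],[0,0,0],1]
    - [[-0.0001,0.002,0],[0,0,0],1]
    - [[-0.0001,0.002,0],[0,0,0],1]
    - [[-0.0001,0.002,0],[0,0,0],1]
    - [[0,0,0],[0,0,0],1]

```text
t: 11.6
ee_pos: [549.8, -235.4, 121.9]
tool_rot: [-0.164, 0.986, 0.03, -0.002]
contact_force: [-2.2, -18.1, 1.4]
grip_width: 0.002
```

```bash
python3 - <<'E'
from h import *
s=telemetry.state(); print(s['ee_pos'],saw(s['ee_pos']),s['contact_force'])
save('wrist','w6'); print(idx('w6'),mark('w6'))
E
```

```text
[ 549.76419859 -235.35419448  121.89537989] [   5.5 -149.   121.9] [ -2.21267854 -18.1464578    1.44351473]
{'black_yellow': np.float64(-40.52), 'rear': np.float64(-49.84), 'width': np.float64(9.2)} {'red_white': np.float64(-29.3), 'red_far': np.float64(-19.5)}
```

Request:
send_rows:
  motion:
    - [[-0.0001,0.001,0],[0,0,0],1]
    - [[0,0.001,0],[0,0,0],1]
    - [[-0.0001,0.001,0],[0,0,0],1]
    - [[0,0.0005,0],[0,0,0],1]
    - [[0,0,0],[0,0,0],1]

```text
t: 12.15
ee_pos: [549.6, -232.4, 121.9]
tool_rot: [-0.164, 0.986, 0.029, -0.002]
contact_force: [-1.1, -19.3, 1.6]
grip_width: -0.001
```

```bash
python3 - <<'E'
from h import *
s=telemetry.state(); print(s['ee_pos'],saw(s['ee_pos']),s['contact_force'])
save('wrist','w7'); print(idx('w7'),mark('w7'))
E
```

```text
[ 549.58723209 -232.39880905  121.9023954 ] [   5.5 -146.1  121.9] [ -1.1394461  -19.26275748   1.57896707]
{'black_yellow': np.float64(-37.51), 'rear': np.float64(-47.13), 'width': np.float64(9.5)} {'red_white': np.float64(-29.4), 'red_far': np.float64(-19.5)}
```

Request:
send_rows:
  motion:
    - [[0,0.0005,0],[0,0,0],1]
    - [[-0.0001,0.0005,0],[0,0,0],1]
    - [[0,0,0],[0,0,0],1]
    - [[0.0006,-0.01,0],[0,0,0],1]
    - [[0.001,-0.016,0],[0,0,0],1]
    - [[0,0,0.04],[-4,-0.24,0],1]
    - [[0,0,0.04],[-4,-0.24,0],1]
    - [[-0.003,0.04,0.02],[-4,-0.24,0],1]

```text
t: 13.0
ee_pos: [549.0, -212.6, 223.5]
tool_rot: [-0.066, 0.997, 0.027, 0.001]
contact_force: [0.6, 0.8, 1.6]
grip_width: 0.001
```

Request:
send_rows:
  motion:
    - [[-0.003,0.045,0],[-4,-0.24,0],1]
    - [[-0.003,0.045,0],[-4,-0.24,0],1]
    - [[-0.001,0.021,-0.03],[0,0,0],1]
    - [[0,0,-0.04],[0,0,0],1]
    - [[0,0,0],[0,0,0],1]
    - [[0,0,0],[0,0,0],1]

```text
t: 13.6
ee_pos: [538.7, -96.7, 148.8]
tool_rot: [-0.001, 1.0, 0.03, -0.001]
contact_force: [0.5, 0.7, -0.0]
grip_width: -0.003
```

```bash
python3 - <<'E'
from h import *
s=telemetry.state(); print(s['ee_pos'],saw(s['ee_pos']),s['contact_force'])
save('wrist','w8'); print(idx('w8'),mark('w8'))
d=cam('w8'); print('cam',saw(-d['R'].T@d['t']))
u,v=proj('w8',world(80,-36,55)).astype(int); u0,v0=max(u-60,0),max(v-45,0); print(u0,v0)
im=cv2.imread('pics/w8.png')[v0:v0+90,u0:u0+120]; cv2.imwrite('pics/w8c.png',cv2.resize(im,None,fx=6,fy=6,interpolation=cv2.INTER_CUBIC))
E
```

```text
[538.65964705 -96.73850859 148.78818318] [  2.7 -10.  148.8] [ 0.47485171  0.68012235 -0.02158128]
{'black_yellow': np.float64(-35.61), 'rear': np.float64(-43.46), 'width': np.float64(7.7)} {'red_white': np.float64(-31.5), 'red_far': np.float64(-19.4)}
cam [ 83.   -9.7 276.1]
262 71
```

View pics/w8c.png

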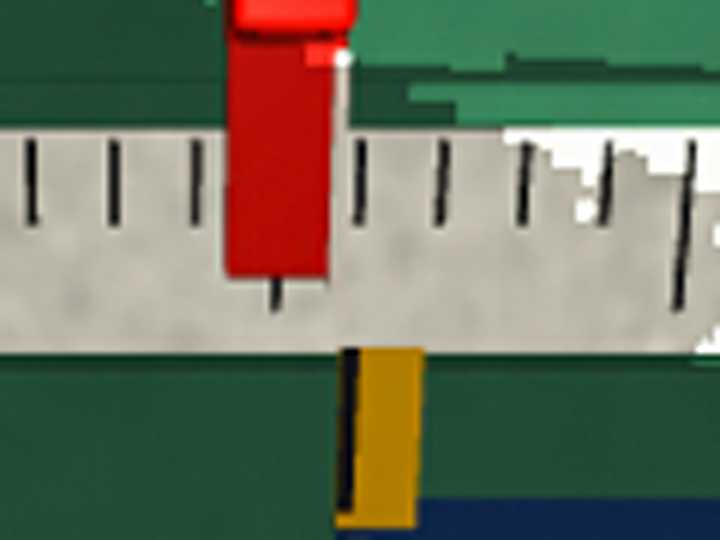

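The index line's front edge now meets the cursor's white outer edge. The line's centre is still ~1.2 mm short, so one last light tap of about 0.8 mm.

Request:
send_rows:
  motion:
    - [[0,0,0.04],[0,0,0],1]
    - [[0.001,-0.021,0.03],[0,0,0],1]
    - [[0.003,-0.045,0],[4,0.24,0],1]
    - [[0.003,-0.045,0],[4,0.24,0],1]
    - [[0.003,-0.04,-0.02],[4,0.24,0],1]
    - [[0,0,-0.04],[4,0.24,0],1]
    - [[0,0,-0.04],[4,0.24,0],1]
    - [[-0.0006,0.01,0],[0,0,0],1]

```text
t: 14.45
ee_pos: [544.8, -239.7, 112.2]
tool_rot: [-0.177, 0.984, 0.026, -0.01]
contact_force: [-1.3, 1.0, -1.0]
grip_width: -0.0
```

Request:
send_rows:
  motion:
    - [[-0.0002,0.006,0],[0,0,0],1]
    - [[-0.0002,0.004,0],[0,0,0],1]
    - [[-0.0002,0.003,0],[0,0,0],1]
    - [[-0.0001,0.002,0],[0,0,0],1]
    - [[-0.0001,0.001,0],[0,0,0],1]
    - [[0,0,0],[0,0,0],1]

```text
t: 15.05
ee_pos: [549.9, -230.7, 122.4]
tool_rot: [-0.161, 0.986, 0.031, -0.002]
contact_force: [-0.1, -18.4, -11.6]
grip_width: 0.001
```

```bash
python3 - <<'E'
from h import *
s=telemetry.state(); print(s['ee_pos'],saw(s['ee_pos']),s['contact_force'])
save('wrist','w9'); print(idx('w9'),mark('w9'))
E
```

```text
[ 549.89550153 -230.7370872   122.4375011 ] [   5.9 -144.4  122.4] [ -0.10014733 -18.41937776 -11.56124702]
{'black_yellow': np.float64(-35.99), 'rear': np.float64(-45.5), 'width': np.float64(9.4)} {'red_white': np.float64(-29.4), 'red_far': np.float64(-19.5)}
```

Request:
send_rows:
  motion:
    - [[0.0006,-0.01,0],[0,0,0],1]
    - [[0.001,-0.016,0],[0,0,0],1]
    - [[0,0,0.045],[-4,-0.24,0],1]
    - [[0,0,0.045],[-4,-0.24,0],1]
    - [[-0.003,0.04,0.03],[-4,-0.24,0],1]
    - [[-0.003,0.045,0],[-4,-0.24,0],1]
    - [[-0.003,0.045,0],[-4,-0.24,0],1]
    - [[-0.001,0.021,-0.03],[0,0,0],1]

```text
t: 15.9
ee_pos: [544.1, -93.3, 218.4]
tool_rot: [0.002, 0.999, 0.032, 0.008]
contact_force: [1.7, -0.6, -0.2]
grip_width: -0.001
```

Request:
send_rows:
  motion:
    - [[0,0,-0.04],[0,0,0],1]
    - [[0,0,0],[0,0,0],1]
    - [[0,0,0],[0,0,0],1]

```text
t: 16.2
ee_pos: [540.1, -96.9, 171.1]
tool_rot: [0.0, 1.0, 0.03, 0.001]
contact_force: [0.7, 0.2, 0.9]
grip_width: -0.003
```

```bash
python3 - <<'E'
from h import *
s=telemetry.state(); print(s['ee_pos'],saw(s['ee_pos']),s['contact_force'])
save('wrist','w10'); print(idx('w10'),mark('w10'))
E
```

```text
[540.09074527 -96.90106489 171.07442733] [  4.1 -10.3 171.1] [0.67632997 0.19209149 0.90717454]
{'black_yellow': np.float64(-35.02), 'rear': np.float64(-42.88), 'width': np.float64(7.7)} {'red_white': np.float64(-31.5), 'red_far': np.float64(-19.4)}
```

The stop is set: the line spans −35.0 to −33.1 and the cursor's edge is at −33.4. Now to the core.

Request:
send_rows:
  motion:
    - [[0,0,0.045],[0,0,8.2],1]
    - [[0,0.03,0.045],[0,0,8.2],0.5]
    - [[-0.004,0.045,0],[0,0,8.2],0]
    - [[-0.004,0.045,0],[0,0,8.2],0]
    - [[-0.004,0.045,0],[0,0,8.2],0]
    - [[-0.004,0.045,0],[0,0,8.2],0]
    - [[-0.004,0.045,0],[0,0,8.2],0]
    - [[-0.004,0.045,0],[0,0,8.2],0]

```text
t: 17.05
ee_pos: [517.4, 202.1, 260.1]
tool_rot: [0.001, 0.823, 0.568, 0.003]
contact_force: [0.5, -0.1, -0.1]
grip_width: 1.0
```

Request:
send_rows:
  motion:
    - [[-0.004,0.045,0],[0,0,8.2],0]
    - [[-0.007,0.037,0],[0,0,8.2],0]
    - [[0,0,0],[0,0,0],0]
    - [[0,0,0],[0,0,0],0]

```text
t: 17.45
ee_pos: [506.0, 283.2, 258.8]
tool_rot: [0.001, 0.735, 0.678, 0.002]
contact_force: [-0.6, 0.4, 0.3]
grip_width: 0.997
```

```bash
python3 - <<'E'
from h import *
s=telemetry.state(); print(s['ee_pos'],s['contact_force'],Ro.from_quat(s['tool_rot'],scalar_first=True).as_matrix().round(3).tolist(),s['q'].round(2))
save('wrist','c1')
im=cv2.imread('pics/c1.png'); cv2.imwrite('pics/c1b.png',cv2.resize(im,(800,600),interpolation=cv2.INTER_CUBIC))
E
```

```text
[505.98423853 283.15750169 258.77900648] [-0.64983704  0.39320677  0.3129696 ] [[0.08, 0.997, 0.004], [0.997, -0.08, 0.001], [0.001, 0.004, -1.0]] [ 0.39  0.11  1.71 -0.    1.32  0.47]
```

View pics/c1b.png

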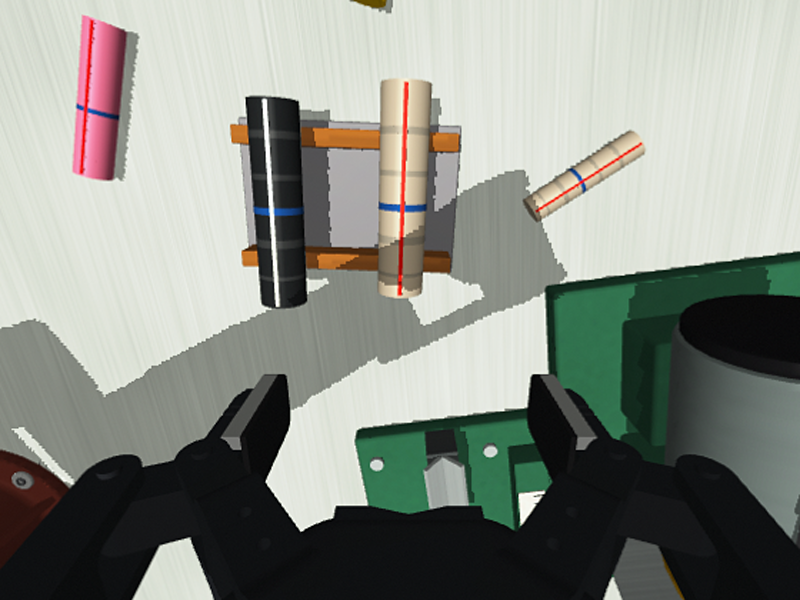

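```bash
python3 - <<'E'
from h import *
s=.7
for n,u,v,z in [('ring L',379,207,66),('ring R',427,207,66),('ring top',403,209,84),('farend',406,79,84),('nearend',402,297,84),('far L',381,90,66),('far R',431,90,66),('near L',379,280,66),('near R',423,280,66),('redline far',406,90,84),('redline near',402,285,84)]:
    print(n,atz('c1',u*s,v*s,z).round(1))
d=cam('c1'); print((-d['R'].T@d['t']).round(1))
E
```

```text
ring L [489.1 331.6  66. ]
ring R [525.4 328.7  66. ]
ring top [507.4 330.6  84. ]
farend [516.3 413.9  84. ]
nearend [501.1 264.4  84. ]
far L [498.6 411.5  66. ]
far R [533.4 408.7  66. ]
near L [483.3 274.3  66. ]
near R [518.5 271.5  66. ]
redline far [515.8 407.4  84. ]
redline near [501.9 274.   84. ]
[512.2 362.9 386.5]
```

Pale core: ring (507,330), yaw ≈ −6.3°, ends 84 mm (far) and 66 mm (near) from the ring, matching 150 mm. Descending over its middle.

Request:
send_rows:
  motion:
    - [[0.001,0.027,-0.02],[0,0,-1.7],0.3]
    - [[0.0012,0.028,-0.04],[0,0,0],0.3]
    - [[0,0,-0.045],[0,0,0],0.3]
    - [[0,0,-0.04],[0,0,0],0.3]
    - [[0,0,-0.02],[0,0,0],0.3]
    - [[0,0,-0.015],[0,0,0],0.3]
    - [[0,0,0],[0,0,0],0.3]

```text
t: 18.2
ee_pos: [506.3, 335.7, 74.2]
tool_rot: [-0.0, 0.746, 0.666, -0.002]
contact_force: [-0.0, 0.4, 0.1]
grip_width: 0.698
```

```bash
python3 - <<'E'
from h import *
s=telemetry.state(); print(s['ee_pos'],s['contact_force'],s['grip_width'],Ro.from_quat(s['tool_rot'],scalar_first=True).as_matrix().round(3).tolist())
save('wrist','c2')
E
```

```text
[506.34243786 335.65546676  74.17217747] [-0.03231432  0.35960345  0.11181535] 0.6981307270692048 [[0.112, 0.994, -0.003], [0.994, -0.112, -0.002], [-0.002, -0.003, -1.0]]
```

View pics/c2.png

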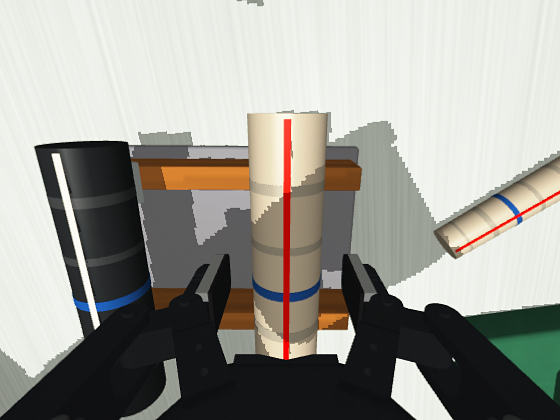

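The core (cols 251–321) sits centred between the pads (229 and 345). Lowering 10 mm and closing gently.

Request:
send_rows:
  motion:
    - [[0.0005,0.003,-0.005],[0,0,0],0.3]
    - [[0,0,-0.005],[0,0,0],0.4]
    - [[0,0,0],[0,0,0],0.5]
    - [[0,0,0],[0,0,0],0.53]
    - [[0,0,0],[0,0,0],0.53]
  squeeze: 30

```text
t: 18.75
ee_pos: [507.4, 340.8, 66.3]
tool_rot: [0.0, 0.745, 0.667, 0.0]
contact_force: [-0.2, 0.1, 0.1]
grip_width: 0.469
```

Request:
send_rows:
  motion:
    - [[0,0,0],[0,0,0],0.56]
    - [[0,0,0],[0,0,0],0.58]
    - [[0,0,0],[0,0,0],0.62]
    - [[0,0,0],[0,0,0],1]
    - [[0,0,0],[0,0,0],1]
    - [[0,0,0],[0,0,0],1]

```text
t: 19.35
ee_pos: [507.2, 340.8, 66.3]
tool_rot: [-0.0, 0.745, 0.667, -0.0]
contact_force: [-3.1, 0.7, 5.4]
grip_width: 0.411
```

Request:
send_rows:
  motion:
    - [[0,0,0.005],[0,0,0],1]
    - [[0,0,0.01],[0,0,0],1]
    - [[0,0,0.02],[0,0,0],1]
    - [[0,0,0.03],[0,0,0],1]
    - [[0,0,0.03],[0,0,0],1]
    - [[0,0,0.015],[0,0,0],1]
    - [[0,0,0],[0,0,0],1]

```text
t: 20.05
ee_pos: [509.1, 341.5, 178.8]
tool_rot: [0.001, 0.745, 0.667, 0.003]
contact_force: [0.3, 0.5, -4.8]
grip_width: 0.404
```

Request:
send_rows:
  motion:
    - [[0.002,-0.02,0],[0,0,1.2],1]
    - [[0.003,-0.04,0],[0,0,1.2],1]
    - [[0.003,-0.045,0],[0,0,1.2],1]
    - [[0.003,-0.05,0],[0,0,1.2],1]
    - [[0.003,-0.05,0],[0,0,1.2],1]
    - [[0.003,-0.05,0],[0,0,1.2],1]
    - [[0.003,-0.045,0],[0,0,1.2],1]
    - [[0.003,-0.04,0],[0,0,1.3],1]

```text
t: 20.85
ee_pos: [528.4, -1.3, 173.4]
tool_rot: [-0.001, 0.686, 0.728, -0.001]
contact_force: [0.6, 0.4, -5.0]
grip_width: 0.411
```

Request:
send_rows:
  motion:
    - [[0.002,-0.02,0],[0,0,0],1]
    - [[0,-0.01,0],[0,0,0],1]
    - [[0,0,0],[0,0,0],1]
    - [[0,0,0],[0,0,0],1]

```text
t: 21.25
ee_pos: [531.4, -28.1, 174.7]
tool_rot: [-0.001, 0.686, 0.728, -0.0]
contact_force: [0.1, -0.6, -4.9]
grip_width: 0.409
```

```bash
python3 - <<'E'
from h import *
s=telemetry.state(); print(s['ee_pos'],saw(s['ee_pos']),s['contact_force'],s['grip_width'],Ro.from_quat(s['tool_rot'],scalar_first=True).as_matrix().round(3).tolist())
save('wrist','p1'); 
for y in (60,100,130,160): print(y,[proj('p1',world(x,y,76)).round(1).tolist() for x in(-16,0,16)])
g=cv2.imread('pics/p1.png'); 
print(idx('p1',-60,-20))
E
```

```text
[531.40223465 -28.06019129 174.72554643] [ -0.5  59.  174.7] [ 0.12190181 -0.5624481  -4.93325708] 0.4090945716862305 [[-0.06, 0.998, -0.002], [0.998, 0.06, 0.001], [0.002, -0.002, -1.0]]
60 [[266.4, 213.3], [285.7, 213.3], [305.1, 213.4]]
100 [[265.4, 165.0], [285.9, 165.1], [306.2, 165.1]]
130 [[264.6, 125.3], [285.9, 125.3], [307.3, 125.4]]
160 [[263.7, 81.9], [286.0, 82.0], [308.3, 82.0]]Traceback (most recent call last):
  File "<stdin>", line 6, in <module>
  File "h.py", line 32, in idx
    t=yel.max()/2; i=np.where(yel>t)[0]; k=i[-1]
                                           ~^^^^
IndexError: index -1 is out of bounds for axis 0 with size 0
```

```bash
python3 - <<'E'
from h import *
xs=np.arange(-40,41,2.)
for y in (150,160,168):
    p=patch('p1',xs,[y],76)[:,0]; print(y,' '.join(f'{int(x)}:{int(a[1]-a[2])}/{int(a.mean())}' for x,a in zip(xs,p)))
E
```

```text
150 -40:86/109 -38:87/108 -36:89/109 -34:89/109 -32:87/108 -30:85/108 -28:86/108 -26:84/107 -24:83/106 -22:84/108 -20:93/96 -18:3/205 -16:5/176 -14:5/176 -12:10/178 -10:6/175 -8:9/174 -6:9/178 -4:7/181 -2:8/179 0:6/196 2:6/200 4:7/200 6:6/199 8:8/197 10:6/201 12:7/204 14:8/200 16:5/177 18:16/122 20:42/54 22:85/104 24:80/101 26:78/100 28:83/100 30:81/102 32:82/102 34:66/81 36:3/251 38:4/240 40:4/239
160 -40:83/109 -38:86/108 -36:85/108 -34:87/108 -32:87/107 -30:86/108 -28:85/106 -26:84/107 -24:86/108 -22:84/106 -20:86/101 -18:5/203 -16:7/179 -14:6/177 -12:7/178 -10:5/175 -8:7/174 -6:5/178 -4:8/180 -2:8/178 0:8/196 2:6/199 4:7/199 6:8/199 8:8/195 10:7/202 12:6/203 14:7/201 16:4/175 18:21/125 20:43/52 22:62/79 24:79/102 26:82/102 28:81/99 30:81/100 32:80/100 34:82/99 36:79/100 38:79/100 40:78/99
168 -40:84/109 -38:86/107 -36:87/106 -34:82/107 -32:83/107 -30:82/108 -28:84/108 -26:86/107 -24:87/109 -22:85/107 -20:89/102 -18:1/205 -16:7/179 -14:5/175 -12:7/177 -10:6/176 -8:8/174 -6:6/176 -4:7/180 -2:8/177 0:7/196 2:8/199 4:7/200 6:6/199 8:9/195 10:7/202 12:6/204 14:9/200 16:6/175 18:19/128 20:40/50 22:84/104 24:84/103 26:83/104 28:84/104 30:83/103 32:82/102 34:79/101 36:80/102 38:80/100 40:78/100
```

Request:
send_rows:
  motion:
    - [[-0.0005,0,-0.02],[0,0,0],1]
    - [[0,0,-0.03],[0,0,0],1]
    - [[0,0,-0.02],[0,0,0],1]
    - [[0,0,-0.01],[0,0,0],1]
    - [[0,0,0],[0,0,0],1]

```text
t: 21.8
ee_pos: [530.1, -27.7, 94.0]
tool_rot: [-0.002, 0.685, 0.728, -0.001]
contact_force: [-0.7, -1.0, -4.4]
grip_width: 0.404
```

Request:
send_rows:
  motion:
    - [[0,0,-0.003],[0,0,0],1]
    - [[0,0,-0.003],[0,0,0],1]
    - [[0,0,0],[0,0,0],1]
    - [[0,0,0],[0,0,0],1]

```text
t: 22.2
ee_pos: [532.3, -29.2, 90.6]
tool_rot: [0.001, 0.686, 0.728, 0.0]
contact_force: [0.2, 0.1, -4.3]
grip_width: 0.411
```

Request:
send_rows:
  motion:
    - [[0,0,-0.0015],[0,0,0],1]
    - [[0,0,0],[0,0,0],1]

```text
t: 22.4
ee_pos: [531.8, -29.2, 88.5]
tool_rot: [0.0, 0.686, 0.728, 0.0]
contact_force: [-0.3, -0.3, -5.7]
grip_width: 0.41
```

Request:
send_rows:
  motion:
    - [[0,0,-0.0015],[0,0,0],1]
    - [[0,0,0],[0,0,0],1]
    - [[0,0,0],[0,0,0],1]

```text
t: 22.7
ee_pos: [532.0, -29.2, 87.8]
tool_rot: [0.0, 0.686, 0.728, 0.0]
contact_force: [-2.7, 0.3, 4.2]
grip_width: 0.41
```

Request:
send_rows:
  motion:
    - [[0,0,-0.001],[0,0,0],1]
    - [[0,0,0],[0,0,0],1]
    - [[0,0,0],[0,0,0],1]

```text
t: 23.0
ee_pos: [532.2, -29.2, 87.6]
tool_rot: [0.0, 0.686, 0.728, -0.0]
contact_force: [-5.8, 0.9, 8.8]
grip_width: 0.41
```

Request:
send_rows:
  motion:
    - [[0,0,-0.001],[0,0,0],1]
    - [[0,0,0],[0,0,0],1]
    - [[0,0,0],[0,0,0],1]

```text
t: 23.3
ee_pos: [532.2, -29.2, 87.5]
tool_rot: [-0.0, 0.686, 0.728, -0.0]
contact_force: [-6.3, 0.0, 14.0]
grip_width: 0.407
```

Request:
send_rows:
  motion:
    - [[-0.001,0,0.0015],[0,0,0],1]
    - [[-0.0005,0,0.001],[0,0,0],1]
    - [[0,0,0],[0,0,0],1]
    - [[0,0,0],[0,0,0],1]

```text
t: 23.7
ee_pos: [530.8, -29.2, 87.3]
tool_rot: [0.001, 0.686, 0.728, 0.0]
contact_force: [1.6, -0.4, -1.6]
grip_width: 0.411
```

Request:
send_rows:
  motion:
    - [[0.0001,-0.002,0],[0,0,0],1]
    - [[0.0001,-0.002,0],[0,0,0],1]
    - [[0.0001,-0.002,0],[0,0,0],1]
    - [[0.0001,-0.002,0],[0,0,0],1]
    - [[0,0,0],[0,0,0],1]
    - [[0,0,0],[0,0,0],1]

```text
t: 24.3
ee_pos: [531.0, -37.3, 87.5]
tool_rot: [0.0, 0.686, 0.728, 0.0]
contact_force: [3.0, 2.0, -1.8]
grip_width: 0.41
```

Request:
send_rows:
  motion:
    - [[0.0001,-0.001,0],[0,0,0],1]
    - [[0,-0.001,0],[0,0,0],1]
    - [[0,0,0],[0,0,0],1]
    - [[0,0,0],[0,0,0],1]

```text
t: 24.7
ee_pos: [531.0, -39.1, 87.6]
tool_rot: [0.0, 0.686, 0.728, 0.0]
contact_force: [3.1, 2.8, -2.4]
grip_width: 0.408
```

Request:
send_rows:
  motion:
    - [[0.001,-0.001,0.0003],[0,0,0],1]
    - [[0.0001,-0.001,0],[0,0,0],1]
    - [[0,0,0],[0,0,0],1]
    - [[0,0,0],[0,0,0],1]

```text
t: 25.1
ee_pos: [531.4, -41.3, 87.4]
tool_rot: [-0.0, 0.686, 0.728, -0.0]
contact_force: [2.2, 2.5, -2.0]
grip_width: 0.407
```

Request:
send_rows:
  motion:
    - [[0.0001,-0.001,0],[0,0,0],1]
    - [[0,0,0],[0,0,0],1]
    - [[0,0,0],[0,0,0],1]

```text
t: 25.4
ee_pos: [531.6, -42.3, 87.4]
tool_rot: [-0.0, 0.686, 0.728, -0.0]
contact_force: [1.7, 1.1, -3.1]
grip_width: 0.412
```

Request:
send_rows:
  motion:
    - [[0,-0.001,0],[0,0,0],1]
    - [[0,0,0],[0,0,0],1]
    - [[0,0,0],[0,0,0],1]

```text
t: 25.7
ee_pos: [531.6, -42.7, 87.4]
tool_rot: [-0.001, 0.686, 0.728, 0.0]
contact_force: [1.0, 3.8, -2.9]
grip_width: 0.411
```

Request:
send_rows:
  motion:
    - [[0,-0.0007,0],[0,0,0],1]
    - [[0,0,0],[0,0,0],1]
    - [[0,0,0],[0,0,0],1]

```text
t: 26.0
ee_pos: [531.6, -42.8, 87.4]
tool_rot: [-0.001, 0.686, 0.728, 0.0]
contact_force: [1.3, 6.4, -2.1]
grip_width: 0.409
```

Request:
send_rows:
  motion:
    - [[0,0.0005,0],[0,0,0],1]
    - [[0,0.0006,-0.0004],[0,0,0],1]
    - [[0,0,0],[0,0,0],1]
    - [[0,0,0],[0,0,0],1]

```text
t: 26.4
ee_pos: [531.7, -42.7, 87.3]
tool_rot: [-0.0, 0.686, 0.728, -0.0]
contact_force: [-0.4, 3.5, -1.4]
grip_width: 0.408
```

Request:
send_rows:
  motion:
    - [[0,0.0005,0],[0,0,0],1]
    - [[0,0,0],[0,0,0],1]
    - [[0,0,0],[0,0,0],1]

```text
t: 26.7
ee_pos: [531.8, -42.7, 87.2]
tool_rot: [0.0, 0.686, 0.728, -0.0]
contact_force: [-1.9, 1.0, -2.4]
grip_width: 0.409
```

Request:
send_rows:
  motion:
    - [[0,0,0],[0,0,0],0.55]
    - [[0,0,0],[0,0,0],0.5]
    - [[0,0,0],[0,0,0],0.45]
    - [[0,0,0],[0,0,0],0.4]
    - [[0,0,0],[0,0,0],0.4]
  squeeze: 20

```text
t: 27.2
ee_pos: [532.2, -42.4, 87.5]
tool_rot: [0.0, 0.686, 0.728, 0.0]
contact_force: [-0.3, 0.3, -0.2]
grip_width: 0.596
```

```bash
python3 - <<'E'
from h import *
s=telemetry.state(); print(s['ee_pos'],saw(s['ee_pos']),s['contact_force'],s['grip_width'])
E
```

```text
[532.17290077 -42.38254623  87.48372207] [-0.6 44.6 87.5] [-0.34281945  0.34686558 -0.19973449] 0.5957364699990212
```

Request:
send_rows:
  motion:
    - [[0,0,0.01],[0,0,0],0.4]
    - [[0,0,0.03],[0,0,0],0.4]
    - [[0,0,0.04],[0,0,0],0.4]
    - [[0,0,0.04],[0,0,-8.2],1]
    - [[0,0,0],[0,0,-8.2],1]
    - [[0,-0.01,0],[0,0,-8.2],1]
    - [[0,-0.01,0],[0,0,-8.2],1]
    - [[0.001,-0.01,0],[0,0,-8.2],1]

```text
t: 28.0
ee_pos: [533.1, -72.5, 208.3]
tool_rot: [0.0, 0.898, 0.439, 0.0]
contact_force: [0.5, 0.3, -0.0]
grip_width: -0.001
```

Request:
send_rows:
  motion:
    - [[0.001,-0.01,0],[0,0,-8.2],1]
    - [[0.001,-0.01,0],[0,0,-8.2],1]
    - [[0.001,-0.01,0],[0,0,-8.2],1]
    - [[0.001,-0.01,0],[0,0,-8.2],1]
    - [[0,-0.008,0],[0,0,-8.2],1]
    - [[0,0,0],[0,0,-8],1]
    - [[0,0,0],[0,0,0],1]
    - [[0,0,0],[0,0,0],1]

```text
t: 28.8
ee_pos: [537.0, -120.2, 207.8]
tool_rot: [0.0, 1.0, 0.031, 0.0]
contact_force: [-0.5, 0.5, 0.6]
grip_width: -0.002
```

```bash
python3 - <<'E'
from h import *
s=telemetry.state(); print(s['ee_pos'],saw(s['ee_pos']),s['contact_force'])
save('wrist','f1'); print(idx('f1'),mark('f1'))
d=cam('f1'); print('cam',saw(-d['R'].T@d['t']))
a,b=proj('f1',world(105,-34,55)),proj('f1',world(-20,-34,100)); print(a,b)
u0=int(min(max((a[0]+b[0])/2-75,0),410)); v0=int(max(a[1]-10,0)); print(u0,v0)
im=cv2.imread('pics/f1.png')[v0:v0+118,u0:u0+158]; cv2.imwrite('pics/f1c.png',cv2.resize(im,None,fx=5,fy=5,interpolation=cv2.INTER_CUBIC))
E
```

```text
[ 537.00787154 -120.20435158  207.75556776] [ -0.4 -33.3 207.8] [-0.49780444  0.48020985  0.63307371]
{'black_yellow': np.float64(-35.0), 'rear': np.float64(-42.96), 'width': np.float64(7.8)} {'red_white': np.float64(-31.5), 'red_far': np.float64(-19.4)}
cam [ 79.6 -32.6 335.4]
[287.14078038  82.8547409 ] [286.57698205 232.14942496]
211 72
```

View pics/f1c.png

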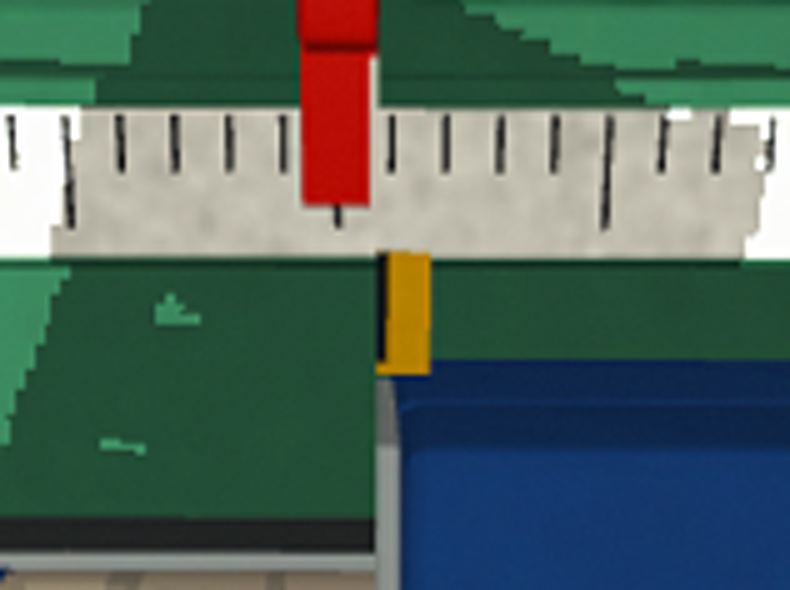

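```bash
python3 - <<'E'
from h import *
ys=np.arange(-42,-24,.75)
for x,z in((0,103.5),(8,101.6),(-8,101.6)):
    p=patch('f1',[x],ys,z)[0]; print(x,' '.join(f'{y:.1f}:{int(a[2])},{int(a[1])},{int(a[0])}' for y,a in zip(ys,p)))
# ring & ends
ys=np.arange(-40,140,1.); p=patch('f1',[4],ys,103)[0]; b=p[:,0]-p[:,2]; print('ring',ys[b>20])
print(telemetry.state()['q'].round(2))
f=save('scene','s2'); f=save('top','t2')
a=cv2.imread('pics/top0.png').astype(int); b=cv2.imread('pics/t2.png').astype(int); D=np.abs(a-b).sum(2)
for n,(u,v) in dict(dark=(178,250),bowl=(410,215),pot=(398,275),small=(183,187)).items(): print(n,D[v-8:v+9,u-12:u+13].mean().round(1))
E
```

```text
0 -42.0:20,58,113 -41.2:20,56,110 -40.5:21,54,107 -39.8:21,53,104 -39.0:17,49,101 -38.2:14,45,92 -37.5:29,49,82 -36.8:84,95,105 -36.0:138,143,139 -35.2:142,147,142 -34.5:131,138,135 -33.8:141,141,131 -33.0:206,202,192 -32.2:255,255,255 -31.5:253,240,226 -30.8:253,159,132 -30.0:253,47,32 -29.2:253,52,39 -28.5:253,56,41 -27.8:253,54,39 -27.0:253,54,39 -26.2:254,56,40 -25.5:254,55,39 -24.8:253,54,37
8 -42.0:20,59,114 -41.2:20,57,111 -40.5:19,55,106 -39.8:18,52,103 -39.0:16,50,99 -38.2:15,47,92 -37.5:27,46,81 -36.8:76,90,102 -36.0:138,144,140 -35.2:144,148,143 -34.5:139,145,141 -33.8:127,132,130 -33.0:141,135,122 -32.2:171,155,127 -31.5:165,151,127 -30.8:163,150,126 -30.0:163,150,127 -29.2:164,150,127 -28.5:164,151,126 -27.8:164,151,126 -27.0:164,151,126 -26.2:164,151,126 -25.5:164,150,126 -24.8:163,150,126
-8 -42.0:19,57,112 -41.2:20,56,110 -40.5:18,55,107 -39.8:19,54,103 -39.0:16,51,99 -38.2:13,44,89 -37.5:36,56,87 -36.8:96,106,113 -36.0:144,149,143 -35.2:140,145,140 -34.5:135,142,138 -33.8:125,130,127 -33.0:176,171,154 -32.2:237,222,190 -31.5:233,218,186 -30.8:231,217,184 -30.0:230,216,184 -29.2:230,217,184 -28.5:230,216,184 -27.8:230,217,185 -27.0:230,217,184 -26.2:230,216,183 -25.5:230,217,184 -24.8:230,217,185
ring [-40. -39. -38. -37.  32.  33.  34.  35.  36.  37.]
[-0.35  0.09  1.83  0.    1.22  1.16]
dark 12.8
bowl 17.5
pot 14.7
small 18.6
```

```bash
python3 -c "
from h import *
print(ticket.finish_job())"
```

```text
the job is handed in; nothing more can be done
None
```

The saw is ready and the job is handed in, at about 29 s of the 72 s allowed. No verdict was reported.

**Stop:** I nudged the stop about 91 mm in five light pushes at roughly 19 N. The black index line now spans saw y −35.0 to −33.1 mm. The cursor's white outer edge is at about −33.4, and the stop face is also at about −33.4.

The line's centre is therefore about 0.6 mm short of the edge, and its front rim is about 0.3 mm beyond it. Both are within what I can measure. The index reading was the same before and after the core was placed (−35.02 and −35.00), so the stop stayed on its mark.

**Pale core:** I picked it from the cradle and seated it in the V rail. I then slid it up until the force rose to 6.4 N with no further movement, backed off to about 1 N and let go. The last picture shows no gap between the stop's steel face and the core's end.

**Checks:**
- **Robot clear:** its force readings are at noise level, and it stands well above the parts.
- **Other things:** the dark core, bowl and mill pot show no clear change in the before-and-after overhead pictures. That comparison was numbers only; I did not look at the pictures.
- **One disagreement:** an early sloping view put the cursor's edge 11 mm off, because I had assumed the wrong height for it. The views from straight above settled it.

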